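# Set the tamping station's depth stop onto the portafilter and clamp it

## Task

Set the tamping station to this portafilter so that it cannot rock while it is tamped: push the portafilter by its handle fully home against the end stop, swing the red clamp lever open, press the depth stop down until its rubber foot just bears on the portafilter's neck (a few newtons, never hard), and swing the lever fully back to lock the stop there, with the foot still bearing on it. Leave the portafilter lying level in its cradle and the other things on the counter where they are.

Things in the scene. Friction and masses are not known exactly. Their poses are not given: they have to be found in the camera images.
- press: tamping station, fixed: black base plate 180 x 250 mm, wooden cradle, steel end stop at its +y end, column at the back (x 85, 198 mm high) with an aluminium arm whose fork spans x -33 to 13, y 0 to 28, z 148 to 178 mm; above the fork are only the stop's knob and the lever. Origin: on the counter under the cradle's centre; x away from the robot, y toward the end stop, z up.
- home (a point): where the portafilter's origin lies when the portafilter is fully home against the end stop (21 mm to -y of the press's origin and 23 mm above the counter). Axes as the press: home is reached by pushing along +y.
- portafilter: steel portafilter, black handle, 250 mm long, 0.4 to 0.65 kg; hangs by two lugs on the cradle's rails and slides along them with 2 to 5 N; starts 20 to 43 mm short of home. Origin under its middle; own +x runs from basket to handle (press -y). In its frame: handle's round end face x 125, z 36 to 58, 22 mm wide; top of the neck, where the foot lands, z about 62 mm.
- stop_rod: depth stop: upright 12 mm steel rod in the arm's fork; origin: centre of the flat top of its black push knob (36 mm across), z up. Its rubber foot (23 mm across) is on a threaded stud, screwed out differently each time: underside 119 to 139 mm below the origin. Unclamped, the rod stays where it is left and slides down under about 5 N; the foot then gives 2.5 N per mm. Clamped it holds 40 N.
- clamp_lever (a joint): clamp lever, rad: 0 fully locked against its stop (points to press -y), 1.5 fully open (points to press -x, toward the robot). Vertical pivot at press x -21, y 14 mm. Locked at the start (0 to 0.12); its cam lets go of the rod beyond 0.8. Turns with 2 to 3 N at the grip and stays where it is left.
- lever_grip (a point): middle of the lever's red grip (44 mm long, 18 mm thick, along the lever), 63 mm from the pivot, 190 mm above the counter; free space below it down to the portafilter (90 mm) except at the fork.
- tamper: tamper with a wooden grip, 58 mm wide, 90 mm high; a bystander; origin under its centre
- brush: purple brush 30 x 86 x 22 mm; a bystander; origin under its centre
- pitcher: small steel milk pitcher 72 x 99 x 88 mm; a bystander; origin under its centre
- cup: upturned cream cup 92 x 108 x 60 mm; a bystander; origin under its centre
- shaker: grey shaker, 43 mm wide, 92 mm high; a bystander; origin under its centre

How it is judged:
On the way, in this order (a step that is already met when the one before it is completed fails the run):
1. with the portafilter home and the clamp lever open, the depth stop's foot rests on the portafilter (y of portafilter in the frame of home between -0.004 and 0.004 m and value of joint clamp_lever above 0.8 rad and contact force between stop_rod and portafilter above 0.8 N), for 0.2 s.
2. the clamp lever is back in its locked position and the foot still bears on the portafilter (y of portafilter in the frame of home between -0.004 and 0.004 m and value of joint clamp_lever below 0.2 rad and contact force between stop_rod and portafilter above 0.5 N), for 0.2 s.
At the end, for the whole second after the job is handed in: The portafilter is home within 4 mm along its cradle, level within 0.08 rad and still; the clamp lever is within 0.2 rad of its locked end; the stop's foot bears on the portafilter with 0.5 to 12 N (all of step 2 and contact force between stop_rod and portafilter below 12 N and angle between portafilter's own z axis and vertical below 0.08 rad and linear speed of portafilter below 0.01 m/s); the robot touches nothing.
It fails at once if the stop's foot is pressed on the portafilter with more than 20 N (contact force between stop_rod and portafilter above 20 N).
It fails at once if the depth stop is forced: pushed with more than 30 N (contact force between the arm and stop_rod above 30 N).
It fails at once if the portafilter is tipped by more than 0.2 rad or lifted out of its cradle (angle between portafilter's own z axis and vertical above 0.2 rad or z of portafilter in the frame of home above 0.015 m).
It fails at once if the tamper, brush, pitcher, cup or shaker is moved by more than 30 mm (distance of any of tamper, brush, pitcher, cup, shaker from where it was at the start of the episode above 0.03 m).
It also fails if it takes over 59 s, if anything falls off the work surface, if the arm or the gripper's body presses on something with over 40 N, if the wrist force passes 120 N, or if a joint passes its speed limit or range.

## Robot

A 6-joint arm with a two-finger parallel gripper is mounted at the origin on a cart in front of the work surface, level with it; the furniture and walls round the work are solid. World frame = base frame: x ahead of the robot, y to its left, z up, the work surface at z = 0. Lengths are in m, angles in rad, forces in N, time in s.
With the tool pointing down it reaches from about 0.25 to 0.775 m from the base axis. Payload 4 kg.
Tool frame: the origin (TCP) lies between the finger pads; the fingertips stand 8 mm ahead of it and the grasp point (between the pads) lies 11 mm behind it; z points along the fingers, y is the line along which they close (so a half turn about z gives the same grasp; the last joint's range is limited). The gripper opens to 94 mm and grips with 3 to 60 N. Pads are 16 mm wide; open, the fingers measure 119 mm over their backs; the gripper's body (75 mm by 177 mm) begins 78 mm behind the grasp point.
Start: joints at [-1.261, 0.087, 1.371, -0, 1.684, -0.103], TCP at [0.221, -0.504, 0.188] pointing down, gripper open.
Joint ranges: [-3.1, 3.1], [-0.76, 2.03], [0.27, 2.55], [-1.08, 4.22], [0.17, 2.65], [-2.57, 2.57]. Speed limits (rad/s): [2.79, 2.79, 3.14, 3.14, 3.14, 3.14].

## Interface

Orientations are given as a unit quaternion [x, y, z, w].
In Python, from station import * gives the robot as it stands.
- The arm moves only by the shell command python3 -m inch 'ROWS' [FORCE]. ROWS is JSON, a list that holds one entry, the list of rows, each a list of 7 numbers: the turn, a rotation vector about the tool's x, y, z in degrees, then the shift along the tool's x, y, z in cm, then the opening in per cent of the stroke, from 0 (shut) to 100 (fully open). In form: [[[rx, ry, rz, dx, dy, dz, hand], ...]]. A call has 1 to 20 rows; each row shifts and turns the commanded pose from where the row before left it, along the tool's axes as they then stand; what a row does not reach is not made up. A row lasts 1/8 s, in which the tool goes at most 62.5 mm and 10.7 degrees, less where a joint would pass 70% of its speed; a pose out of reach is approached as far as the arm can. A call with a gripper value outside its range is refused whole. The fingers move at their own pace and stop on an object; FORCE is the grip in N (left out, the last holds). Time passes only in rows, so rows that do not move let the fingers close. It gives the time, the measured TCP pose, the force, the opening and the grip force at its end, in the units of the state.
- observe(): the state, without advancing time (a new reading comes with each control period).
- read_camera(name): name is "side" or "top" or "wrist"; returns the picture (400x640x3 uint8, blue, green, red); there is no depth.
- calibration(name): a dict with "vfov" (degrees; the focal length in pixels is half the picture's height over the tangent of half this angle, whatever the lens; pixels are square), "cx", "cy" (the principal point, pixels), "R" (3x3) and "t" (3): a world point X has camera coordinates R X + t. Camera axes: x right, y down, z forward; pixel columns grow to the right and rows downward; lengths in m; the calibration is good to about 2 mm. The wrist camera is an equidistant fisheye: a pixel r from the principal point sees the ray r / f radians off the axis. A picture is of the moment at which its call begins: read the wrist's pose just before it. calibration takes no time and is no camera call; for the wrist camera it gives the pose at the moment of the call.
- finish_job(): hands the job in; it is judged then, once.
Trained networks look in the newest picture that a camera, given by its name, has taken for a name from the list of things; names that differ only in an ending like _2 or _b are one class to them, and where a whole thing is asked for, a point or a joint stands for the part that bears it (a point fixed in the world has none). Each returns a list of dicts, best first, with "confidence" (0 to 1); they miss things now and then, are a little off and sometimes report something else, mostly with a low value. They report only what shows in the picture. A call takes as long as a camera call.
- boxes_of(camera, target): "at" ([row, column] in pixels, amid what is visible of it).
The state is a dict: "clock": time; "joint_positions": joint angles; "joint_vel": joint speeds; "tau": joint torques, N m; "tool_pos": TCP position; "tool_rot": TCP orientation; "contact_force": force on the tool from outside, world axes, zero at the start; "ft_torque": the same for the moment, N m; "finger_gap": finger opening in m; "grip_force": force on a finger pad.
Only numpy, scipy, OpenCV 4.12 (cv2) and the standard library are available. Lean on these libraries where they do the work, as an engineer would, in place of code of your own. Each camera call takes 0.05 s, during which the arm holds its last target. There are 200 camera calls.

## Working session

There is one attempt and no reset: what is moved stays moved. The work goes in short steps, Python scripts to look and compute and a shell command to move; the robot and the scene stay as the last step left them, time stands still between calls to the robot, and variables do not carry over. Pictures are saved under pics/ and viewed, at most 10 in all, crops included, and the job is handed in when it is done.

```bash
mkdir -p pics; cat > h.py <<'E'
from station import *
import numpy as np, cv2
from scipy.spatial.transform import Rotation as Ro
def f(c): return 200/np.tan(np.radians(c["vfov"])/2)
def proj(c,X):
    p=np.array(c["R"])@np.array(X)+np.array(c["t"]); return [c["cy"]+f(c)*p[1]/p[2], c["cx"]+f(c)*p[0]/p[2]]
def ray(c,rc,fish=False):
    R=np.array(c["R"]); o=-R.T@np.array(c["t"]); u=(rc[1]-c["cx"])/f(c); v=(rc[0]-c["cy"])/f(c)
    if fish:
        r=np.hypot(u,v); d=np.array([u/r*np.sin(r),v/r*np.sin(r),np.cos(r)]) if r>0 else np.array([0,0,1.])
    else: d=np.array([u,v,1.])
    return o,R.T@d/np.linalg.norm(d)
def atz(c,rc,z,fish=False):
    o,d=ray(c,rc,fish); return o+d*(z-o[2])/d[2]
def tri(rs):
    A=0;b=0
    for o,d in rs:
        P=np.eye(3)-np.outer(d,d); A=A+P; b=b+P@o
    X=np.linalg.solve(A,b); return X,[np.linalg.norm((np.eye(3)-np.outer(d,d))@(X-o)) for o,d in rs]
E
python3 - <<'E'
from h import *
np.set_printoptions(precision=3,suppress=True)
s=observe(); print(s["clock"],s["tool_pos"],s["tool_rot"],s["contact_force"],s["finger_gap"])
ims={n:read_camera(n) for n in ["side","top"]}
for n in ims: cv2.imwrite(f"pics/{n}0.png",ims[n]); c=calibration(n); print(n,c)
R={}
for t in ["press","portafilter","stop_rod","clamp_lever","lever_grip","tamper","brush","pitcher","cup","shaker"]:
    for n in ims:
        b=boxes_of(n,t)[:2]; print(t,n,[(np.round(x["at"],1).tolist(),round(x["confidence"],2)) for x in b])
        if b: R[t,n]=ray(calibration(n),b[0]["at"])
    if (t,"side") in R and (t,"top") in R: print("   ",*tri([R[t,"side"],R[t,"top"]]))
print(observe()["clock"])
E
```

```text
0.0 [ 0.22  -0.503  0.187] [ 0.979  0.205 -0.    -0.001] [ 0.793 -0.479 -0.183] 0.09418099832158194
side {'vfov': 45.80860235792346, 'cx': 321.56284242202423, 'cy': 198.11344122496936, 'R': array([[ 0.958, -0.287, -0.021],
       [-0.191, -0.579, -0.793],
       [ 0.215,  0.763, -0.609]]), 't': array([-0.48 ,  0.212,  1.426])}
top {'vfov': 43.36788132828839, 'cx': 324.2177715405765, 'cy': 197.3796774687598, 'R': array([[ 0.385, -0.923, -0.001],
       [-0.852, -0.355, -0.386],
       [ 0.356,  0.149, -0.923]]), 't': array([-0.22 ,  0.453,  1.443])}
press side []
press top [([171.9, 296.0], 0.84)]
portafilter side [([199.5, 327.9], 0.71)]
portafilter top [([179.9, 312.9], 0.87)]
    [0.53  0.02  0.121] [np.float64(0.0006148385336423517), np.float64(0.0006148385336422765)]
stop_rod side [([159.9, 324.4], 0.51)]
stop_rod top [([152.4, 289.5], 0.46)]
    [0.544 0.096 0.218] [np.float64(0.0007512599705479378), np.float64(0.0007512599705477934)]
clamp_lever side [([180.9, 325.0], 0.56), ([161.6, 313.5], 0.46)]
clamp_lever top [([167.2, 303.3], 0.6)]
    [0.534 0.051 0.172] [np.float64(0.00
[... 469 characters left out ...]

    [ 0.426 -0.381  0.02 ] [np.float64(0.001491096516337398), np.float64(0.0014910965163374274)]
pitcher side [([168.7, 268.6], 0.89)]
pitcher top [([187.0, 203.1], 0.56), ([181.5, 313.2], 0.3)]
    [0.401 0.341 0.058] [np.float64(0.00021265398107402515), np.float64(0.0002126539810739764)]
cup side [([162.0, 314.7], 0.68)]
cup top [([139.7, 222.6], 0.86), ([153.0, 287.9], 0.36)]
    [0.587 0.374 0.03 ] [np.float64(0.0015315769800344882), np.float64(0.0015315769800344796)]
shaker side [([324.7, 369.6], 0.66), ([201.7, 328.8], 0.59)]
shaker top [([248.2, 445.3], 0.82), ([154.7, 285.1], 0.55)]
    [ 0.501 -0.422  0.059] [np.float64(0.0009874758853935207), np.float64(0.0009874758853936206)]
1.1
```

View pics/side0.png

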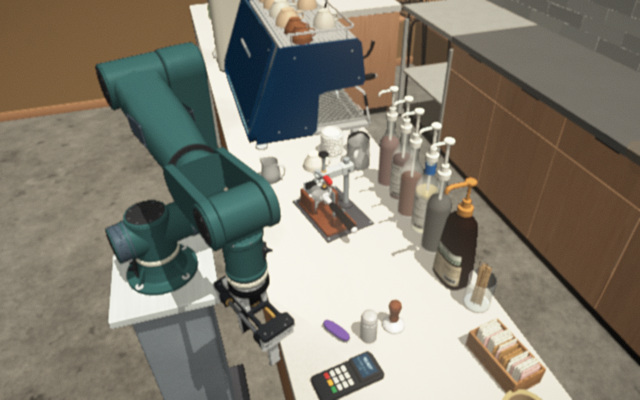

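View pics/top0.png

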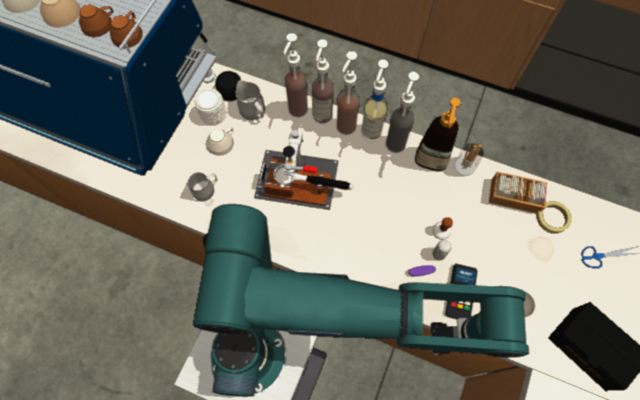

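Side: the station is around (195,330), with the red lever at (182,326) and the column behind it. Top: the plate spans cols 257–338 and rows 150–208, the knob is near (152,290), the lever's red grip near (169,310), and the handle's end near (184,350). I'll zoom in on both views.

```bash
python3 - <<'E'
from h import *
a=cv2.imread("pics/top0.png")[125:225,245:365]; b=cv2.imread("pics/side0.png")[140:250,285:385]
a=cv2.resize(a,None,fx=5.5,fy=5.5,interpolation=cv2.INTER_CUBIC)[:, :]; 
a=cv2.resize(cv2.imread("pics/top0.png")[130:220,250:360],(440,360),interpolation=cv2.INTER_CUBIC)
b=cv2.resize(cv2.imread("pics/side0.png")[145:245,290:380],(360,400),interpolation=cv2.INTER_CUBIC)
o=np.zeros((400,800,3),np.uint8);o[:360,:440]=a;o[:,440:]=b
cv2.imwrite("pics/z0.png",o)
E
```

```text
(no output)
```

View pics/z0.png

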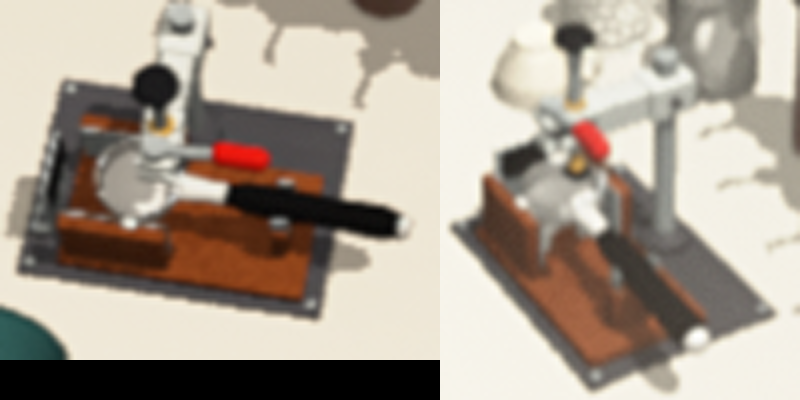

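Left (top view): plate corners are at crop (66,82), (353,122), (320,318) and (20,272), the knob at (156,86), the red grip at (242,156) and the handle end at (404,225). Right (side view): the knob is at (575,38), the grip at (592,140), the handle end at (697,337) and plate corners at (455,228), (597,388) and (772,314).

```bash
python3 - <<'E'
from h import *
np.set_printoptions(precision=4,suppress=True)
T=lambda x,y:(130+y/4,250+x/4); S=lambda x,y:(145+y/4,290+(x-440)/4)
ct,cs=calibration("top"),calibration("side")
for q in [(66,82),(353,122),(320,318),(20,272)]: print("T",atz(ct,T(*q),.008))
for q in [(455,228),(597,388),(772,314)]: print("S",atz(cs,S(*q),.008))
for n,q,w in [("knob",(156,84),(575,36)),("grip",(242,156),(592,140)),("end",(404,225),(697,337))]:
    print(n,*tri([ray(ct,T(*q)),ray(cs,S(*w))]))
s=observe();R=Ro.from_quat(s["tool_rot"]).as_matrix();print(R)
E
```

```text
T [0.6179 0.2288 0.008 ]
T [ 0.6757 -0.0077  0.008 ]
T [ 0.5033 -0.049   0.008 ]
T [0.4471 0.1895 0.008 ]
S [0.4539 0.183  0.008 ]
S [ 0.5108 -0.0512  0.008 ]
S [ 0.6745 -0.0105  0.008 ]
knob [0.5397 0.0936 0.2412] [np.float64(0.0014634079603090102), np.float64(0.0014634079603090028)]
grip [0.5325 0.0259 0.1902] [np.float64(0.0006733963560507969), np.float64(0.0006733963560507246)]
end [ 0.578  -0.0889  0.0736] [np.float64(0.0014977808113156188), np.float64(0.0014977808113154824)]
[[ 0.916   0.4012  0.    ]
 [ 0.4012 -0.916  -0.0001]
 [-0.      0.0001 -1.    ]]
```

```bash
python3 -m inch '[[[0,0,0,4.9,-1.93,0,0],[0,0,0,4.9,-1.93,0,0],[0,0,0,4.9,-1.93,0,0],[0,0,0,4.9,-1.93,0,0],[0,0,0,4.9,-1.93,0,0],[0,0,0,4.9,-1.93,0,0],[0,0,0,4.9,-1.93,0,0],[0,0,0,4.9,-1.93,0,0],[0,0,0,4.9,-1.93,0,0],[0,0,0,4.9,-1.93,0,0],[0,0,-10,0,0,0,0],[0,0,-10,0,0,0,0],[0,0,-10,0,0,0,0],[0,0,-10,0,0,0,0],[0,0,-10,0,0,0,0],[0,0,-10,0,0,0,0],[0,0,-10,0,0,0,0],[0,0,-10,0,0,0,0],[0,0,0,0,0,0,0]]]'
python3 - <<'E'
from h import *
np.set_printoptions(precision=4,suppress=True)
s=observe();print(s["tool_pos"],Ro.from_quat(s["tool_rot"]).as_matrix(),s["contact_force"],s["finger_gap"])
o=[]
c=calibration("wrist");w=read_camera("wrist");cv2.imwrite("pics/w1.png",w)
for t in ["portafilter","lever_grip","stop_rod"]:
    b=boxes_of("wrist",t);print(t,[(x["at"],x["confidence"]) for x in b[:2]])
print(c)
E
```

```text
clock: 3.48
tool_pos: [0.5921, -0.1304, 0.1878]
tool_rot: [0.619, 0.786, -0.0, -0.0]
contact_force: [0.3, -0.3, 0.4]
finger_gap: 0.0009
grip_force: 0.0
[ 0.5921 -0.1304  0.1878] [[-0.234   0.9722 -0.0001]
 [ 0.9722  0.234  -0.    ]
 [-0.     -0.0001 -1.    ]] [ 0.3009 -0.2574  0.4481] 0.0008622794471295
portafilter [([79.2, 311.9], 0.87)]
lever_grip []
stop_rod []
{'vfov': 65.70646984690485, 'cx': 315.10867580284076, 'cy': 202.1493882445689, 'R': array([[ 0.9721,  0.2348, -0.0008],
       [ 0.2261, -0.9355,  0.2715],
       [ 0.063 , -0.2641, -0.9624]]), 't': array([-0.5453, -0.2856,  0.3199])}
```

View pics/w1.png

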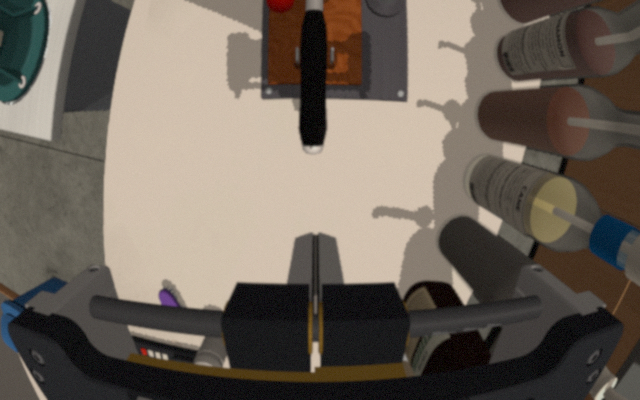

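The wrist view shows the handle's end face at about (148,313), aligned with the closed fingers at col 316. Plate corners are at (93,269) and (98,406).

```bash
python3 - <<'E'
from h import *
np.set_printoptions(precision=4,suppress=True)
s=observe();R=Ro.from_quat(s["tool_rot"]).as_matrix();c=calibration("wrist")
for n,q,z in [("end",(150,313),.070),("hmid",(40,315),.078),("cornerN",(93,269),.008),("cornerF",(98,406),.008)]:
    X=atz(c,q,z,True); print(n,X,"tool:",R.T@(X-s["tool_pos"]))
E
```

```text
end [ 0.58  -0.088  0.07 ] tool: [ 0.0441 -0.0018  0.1179]
hmid [0.5558 0.021  0.078 ] tool: [0.1557 0.0002 0.1099]
cornerN [ 0.5131 -0.0384  0.008 ] tool: [ 0.108  -0.0553  0.1799]
cornerF [ 0.6766 -0.0024  0.008 ] tool: [0.1047 0.1122 0.1799]
```

```bash
python3 -m inch '[[[0,0,0,0,0,4,0],[0,0,0,0,0,4,0],[0,0,0,0,0,4,0],[0,0,0,1.5,-0.1,0,0],[0,0,0,1.5,0,0,0],[0,0,0,0.3,0,0,0],[0,0,0,0.3,0,0,0],[0,0,0,0.3,0,0,0],[0,0,0,0.3,0,0,0],[0,0,0,0.3,0,0,0],[0,0,0,0.3,0,0,0],[0,0,0,0.3,0,0,0]]]'
for i in 1; do python3 - <<'E'
from h import *
s=observe();R=Ro.from_quat(s["tool_rot"]).as_matrix();print(R.T@s["contact_force"])
E
done
```

```text
clock: 5.18
tool_pos: [0.579, -0.081, 0.0678]
tool_rot: [0.618, 0.786, -0.0, -0.0]
contact_force: [0.2, 0.8, -0.3]
finger_gap: 0.0006
grip_force: 0.0
[0.77836056 0.34425477 0.33457779]
```

```bash
python3 - <<'E'
from h import *
w=read_camera("wrist");t=read_camera("top");sd=read_camera("side")
o=np.zeros((600,800,3),np.uint8);o[:250,:400]=cv2.resize(w,(400,250));
o[250:600,:400]=cv2.resize(t[130:218,250:350],(400,350),interpolation=cv2.INTER_CUBIC);o[:400,400:]=cv2.resize(sd[145:245,285:385],(400,400),interpolation=cv2.INTER_CUBIC)
cv2.imwrite("pics/c2.png",o)
E
```

```text
(no output)
```

View pics/c2.png

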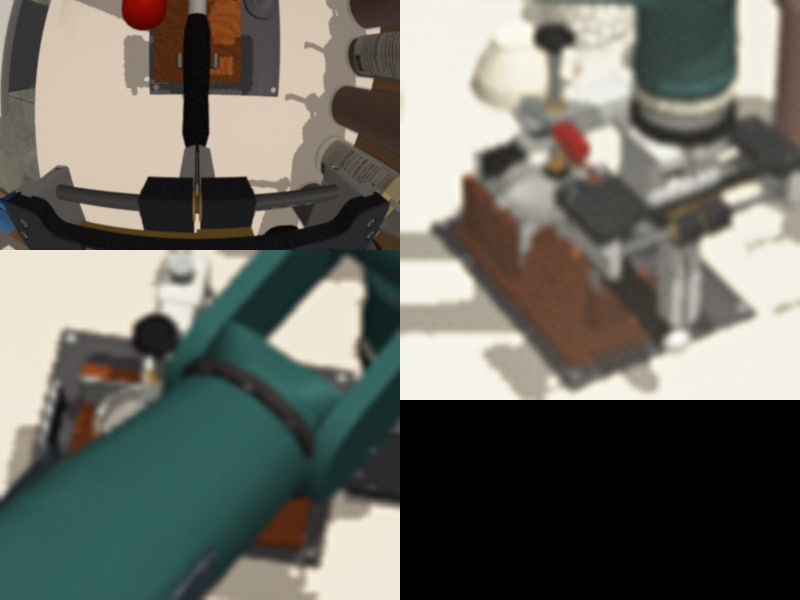

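```bash
python3 - <<'E'
from h import *
s=observe();print(s["clock"],s["contact_force"],s["tool_pos"])
cs=calibration("side")
for X in [s["tool_pos"],s["tool_pos"]-np.array([0,0,.008]),[.58,-.088,.07],[.5743,-.064,.07]]:
    r=proj(cs,X);print(r,"crop",(r[1]-285)*4+400,(r[0]-145)*4)
c=calibration("wrist")
def pf(X):
    p=np.array(c["R"])@np.array(X)+np.array(c["t"]);r=np.arctan2(np.hypot(p[0],p[1]),p[2])*f(c);a=np.arctan2(p[1],p[0]);return c["cy"]+r*np.sin(a),c["cx"]+r*np.cos(a)
for X in [s["tool_pos"],s["tool_pos"]-np.array([0,0,.008]),[.58,-.088,.07]]: r=pf(X);print("w",np.array(r)*.625)
E
```

```text
5.325 [-0.07695401  0.10721202  0.55349464] [ 0.57901768 -0.08102343  0.06784196]
[np.float64(229.22724872718865), np.float64(353.2383756794186)] crop 672.9535027176744 336.9089949087546
[np.float64(231.1910165682388), np.float64(353.18681625928673)] crop 672.7472650371469 344.76406627295523
[np.float64(230.0688753476645), np.float64(354.3311616430621)] crop 677.3246465722484 340.27550139065795
[np.float64(225.53687293417744), np.float64(349.9398806341802)] crop 659.7595225367209 322.14749173670975
w [145.85482775 196.47931594]
w [143.26460546 196.50041688]
w [152.51191456 195.8406551 ]
```

```bash
python3 -m inch '[[[0,0,0,0.3,0,0,0],[0,0,0,0.3,0,0,0]]]'; python3 -m inch '[[[0,0,0,0.2,0,0,0]]]';python3 -m inch '[[[0,0,0,0.2,0,0,0]]]'
```

```text
clock: 5.58
tool_pos: [0.5776, -0.0752, 0.0679]
tool_rot: [0.618, 0.786, -0.0, 0.0]
contact_force: [0.9, 0.0, -0.4]
finger_gap: 0.0006
grip_force: 0.0
clock: 5.7
tool_pos: [0.5771, -0.0731, 0.0679]
tool_rot: [0.618, 0.786, -0.0, 0.0]
contact_force: [-0.2, -0.3, 0.6]
finger_gap: 0.0005
grip_force: 0.0
clock: 5.82
tool_pos: [0.5767, -0.0713, 0.0679]
tool_rot: [0.618, 0.786, -0.0, 0.0]
contact_force: [-0.3, -0.0, 0.1]
finger_gap: 0.0004
grip_force: 0.0
```

```bash
python3 - <<'E'
from h import *
w=read_camera("wrist");sd=read_camera("side")
o=np.zeros((400,800,3),np.uint8);o[:,:400]=cv2.resize(w[150:300,240:390],(400,400),interpolation=cv2.INTER_CUBIC)
o[:,400:]=cv2.resize(sd[190:250,320:380],(400,400),interpolation=cv2.INTER_CUBIC)
cv2.imwrite("pics/c3.png",o)
E
```

```text
(no output)
```

View pics/c3.png

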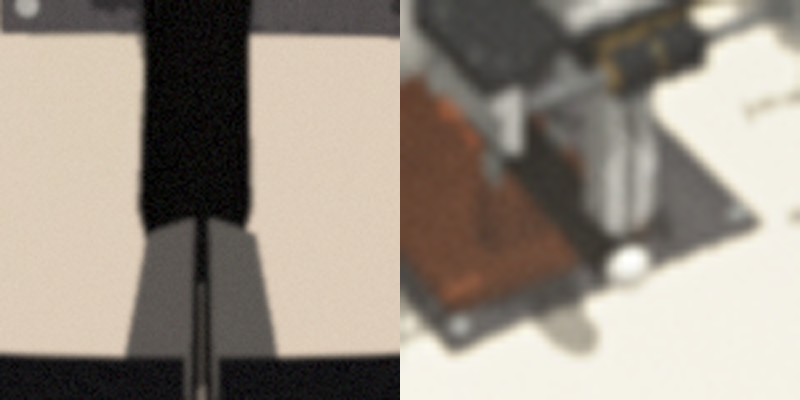

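```bash
python3 - <<'E'
from h import *
np.set_printoptions(precision=4,suppress=True)
s=observe();print(s["tool_pos"],s["contact_force"],s["joint_positions"],s["tau"])
cs=calibration("side");c=calibration("wrist")
print("tip",*tri([ray(c,(231.7,316),True),ray(cs,(224.8,353))]))
print("end",*tri([ray(c,(257,316),True),ray(cs,(229.3,354.5))]))
p=lambda X:[float(round(v,1)) for v in proj(cs,X)]
print(p(s["tool_pos"]-np.array([0,0,.008])))
def pf(X):
    p=np.array(c["R"])@np.array(X)+np.array(c["t"]);r=np.arctan2(np.hypot(p[0],p[1]),p[2])*f(c);a=np.arctan2(p[1],p[0]);return c["cy"]+r*np.sin(a),c["cx"]+r*np.cos(a)
print("w tip",pf(s["tool_pos"]-np.array([0,0,.008])),"z.081",pf(s["tool_pos"]+np.array([0,0,.013])))
E
```

```text
[ 0.5767 -0.0712  0.0679] [1.1695 0.0596 0.3506] [-0.2204  0.2082  1.4743 -0.0001  1.459  -0.4589] [  0.0594 -37.797  -28.8748   0.0723   0.054    0.0115]
tip [ 0.5797 -0.0682  0.0742] [np.float64(0.002903300703455603), np.float64(0.0029033007034556303)]
end [ 0.5813 -0.0866  0.0716] [np.float64(0.0002690107593221569), np.float64(0.0002690107593222094)]
[229.3, 351.4]
w tip (np.float64(229.234994653494), np.float64(314.4323694582549)) z.081 (np.float64(240.77044583837164), np.float64(314.3439943713325))
```

The last crop shows the handle's white end unmoved at (229,354), with the fingertips above or inside the handle and no force reading. I'll back off and check where the fingertips really are.

```bash
python3 -m inch '[[[0,0,0,-2.5,0,0,0],[0,0,0,-2.5,0,0,0],[0,0,0,0,0,0,0]]]'
python3 - <<'E'
from h import *
np.set_printoptions(precision=4,suppress=True)
s=observe();w=read_camera("wrist");sd=read_camera("side");cs=calibration("side");c=calibration("wrist")
def pf(X):
    p=np.array(c["R"])@np.array(X)+np.array(c["t"]);r=np.arctan2(np.hypot(p[0],p[1]),p[2])*f(c);a=np.arctan2(p[1],p[0]);return c["cy"]+r*np.sin(a),c["cx"]+r*np.cos(a)
tip=s["tool_pos"]-np.array([0,0,.008]); print(tip,proj(cs,tip),pf(tip))
o=np.zeros((400,800,3),np.uint8);o[:,:400]=cv2.resize(w[130:280,240:390],(400,400),interpolation=cv2.INTER_CUBIC)
o[:,400:]=cv2.resize(sd[190:250,320:380],(400,400),interpolation=cv2.INTER_CUBIC)
r=proj(cs,tip);cv2.circle(o,(int((r[1]-320)*6.67+400),int((r[0]-190)*6.67)),4,(0,255,0),1)
r=pf(tip);cv2.circle(o,(int((r[1]-240)*2.667),int((r[0]-130)*2.667)),4,(0,255,0),1)
cv2.imwrite("pics/c4.png",o)
E
```

```text
clock: 6.3
tool_pos: [0.5887, -0.1219, 0.0677]
tool_rot: [0.619, 0.785, -0.0, 0.0]
contact_force: [0.1, 0.8, -0.6]
finger_gap: 0.0002
grip_force: 0.0
[ 0.5887 -0.1219  0.0597] [np.float64(239.14162465351905), np.float64(360.8275703332894)] (np.float64(231.64875795503087), np.float64(314.3511918938329))
```

View pics/c4.png

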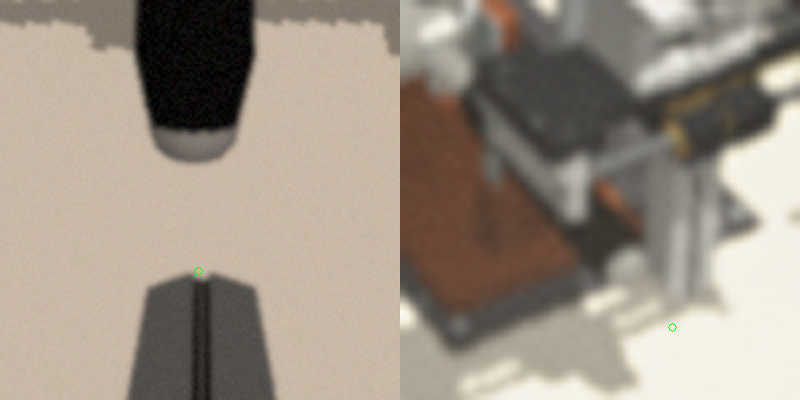

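```bash
python3 - <<'E'
from h import *
np.set_printoptions(precision=4,suppress=True)
ct,cs=calibration("top"),calibration("side")
R=np.array([[ 0.9721,0.2348,-0.0008],[0.2261,-0.9355,0.2715],[0.063,-0.2641,-0.9624]]);t=np.array([-0.5453,-0.2856,0.3199])
cw=calibration("wrist"); c=dict(cw,R=R,t=t)
# refine corners in w1: dark plate vs light counter
g=cv2.cvtColor(cv2.imread("pics/w1.png"),cv2.COLOR_BGR2GRAY)
print("row85",g[85,255:275],g[85,398:415]);print("col280",g[88:112,285].tolist());print("col395",g[88:112,395].tolist())
for ez in [0,.01,.02]:
    c2=dict(c,t=t-R@np.array([0,0,ez]))
    a,b=atz(c2,(99,262),.008,True),atz(c2,(101,408),.008,True)
    e=atz(c2,(150,313),.070,True)
    print(ez,a,b,np.linalg.norm(a-b),"end",e)
    c3=dict(cw,t=np.array(cw["t"])-np.array(cw["R"])@np.array([0,0,ez]))
    print("   end now",atz(c3,(188,313),.068,True))
print("tip tri side col/row", atz(cs,(234.7,362.4),.0597),atz(cs,(234.7,362.4),.0777))
E
```

```text
row85 [125 128 129 127 125 115  83  56  47  53  50  52  51  47  52  47  50  47
  49  47] [ 74  74  74  71  75  73  72  76  89 127 166 187 193 194 194 196 196]
col280 [48, 48, 48, 45, 47, 45, 49, 50, 54, 80, 120, 162, 188, 195, 195, 195, 197, 192, 196, 193, 194, 198, 194, 194]
col395 [73, 76, 74, 74, 75, 74, 74, 74, 76, 75, 74, 74, 96, 141, 178, 192, 194, 194, 196, 197, 197, 195, 195, 196]
0 [ 0.5064 -0.0473  0.008 ] [ 0.6801 -0.0053  0.008 ] 0.17870051018053862 end [ 0.5801 -0.088   0.07  ]
   end now [ 0.58   -0.0894  0.068 ]
0.01 [ 0.5046 -0.0471  0.008 ] [ 0.6829 -0.0039  0.008 ] 0.1834405318375749 end [ 0.5803 -0.089   0.07  ]
   end now [ 0.5805 -0.0917  0.068 ]
0.02 [ 0.5028 -0.0469  0.008 ] [ 0.6857 -0.0026  0.008 ] 0.18818055349461116 end [ 0.5804 -0.0901  0.07  ]
   end now [ 0.5809 -0.0939  0.068 ]
tip tri side col/row [ 0.6002 -0.1046  0.0597] [ 0.5927 -0.1232  0.0777]
```

```bash
python3 -m inch '[[[0,0,0,0,0,1.0,0],[0,0,0,0,0,1.0,0],[0,0,0,1.2,0,0,0],[0,0,0,1.0,0,0,0],[0,0,0,0.3,0,0,0],[0,0,0,0.3,0,0,0],[0,0,0,0.3,0,0,0]]]'; python3 -m inch '[[[0,0,0,0.3,0,0,0],[0,0,0,0.3,0,0,0]]]'
```

```text
clock: 7.28
tool_pos: [0.5817, -0.0905, 0.0485]
tool_rot: [0.618, 0.786, -0.0, 0.001]
contact_force: [0.3, -3.5, 1.2]
finger_gap: 0.0008
grip_force: 1.6
clock: 7.52
tool_pos: [0.5806, -0.0849, 0.0489]
tool_rot: [0.618, 0.786, -0.0, 0.001]
contact_force: [0.8, -4.0, 3.1]
finger_gap: 0.0002
grip_force: 2.4
```

```bash
python3 -m inch '[[[0,0,0,-0.6,0,0,0],[0,0,0,0,0,0.8,0],[0,0,0,0.6,0,0,0],[0,0,0,0.3,0,0,0],[0,0,0,0.3,0,0,0],[0,0,0,0.3,0,0,0]]]'; python3 -m inch '[[[0,0,0,0.3,0,0,0],[0,0,0,0.3,0,0,0]]]'
```

```text
clock: 8.28
tool_pos: [0.5776, -0.0752, 0.0399]
tool_rot: [0.618, 0.786, -0.0, 0.0]
contact_force: [0.7, -3.0, -0.8]
finger_gap: 0.0002
grip_force: 0.9
clock: 8.52
tool_pos: [0.5765, -0.0696, 0.0403]
tool_rot: [0.618, 0.786, -0.0, 0.001]
contact_force: [0.3, -2.6, -0.1]
finger_gap: 0.0001
grip_force: 1.3
```

```bash
python3 -m inch '[[[0,0,0,0.2,0,0,0],[0,0,0,0.1,0,0,0]]]' | grep -E 'pos|contact'; python3 -m inch '[[[0,0,0,0.1,0,0,0],[0,0,0,0.1,0,0,0]]]'| grep -E 'pos|contact'; python3 -m inch '[[[0,0,0,0.1,0,0,0]]]'| grep -E 'pos|contact'
```

```text
tool_pos: [0.5762, -0.0682, 0.0404]
contact_force: [0.6, -7.3, -1.1]
tool_pos: [0.5762, -0.0681, 0.0406]
contact_force: [2.1, -10.7, -1.4]
tool_pos: [0.5762, -0.0681, 0.0406]
contact_force: [3.3, -11.1, -1.7]
```

```bash
python3 -m inch '[[[0,0,0,0.1,0,0,0]]]' | grep -E 'pos|contact'; python3 -m inch '[[[0,0,0,0.1,0,0,0]]]'| grep -E 'pos|contact'
```

```text
tool_pos: [0.5763, -0.0681, 0.0407]
contact_force: [3.6, -13.5, -2.0]
tool_pos: [0.5762, -0.068, 0.0408]
contact_force: [4.0, -16.4, -1.8]
```

```bash
python3 -m inch '[[[0,0,0,-2.5,0,0,0],[0,0,0,0,0,-4.2,0],[0,0,0,0,0,-4.2,0],[0,0,0,0,1.4,-4.2,0],[0,0,0,4,0,0,0],[0,0,0,4,0,0,0],[0,0,0,4.2,0,0,0],[0,0,0,0,0,0,0]]]'
python3 - <<'E'
from h import *
np.set_printoptions(precision=4,suppress=True)
s=observe();w=read_camera("wrist");t=read_camera("top")
cv2.imwrite("pics/w5.png",w)
for n in ["lever_grip","stop_rod","portafilter"]: print(n,[(x["at"],x["confidence"]) for x in boxes_of("wrist",n)[:2]])
print(s["contact_force"])
E
```

```text
clock: 10.4
tool_pos: [0.5641, 0.0392, 0.1662]
tool_rot: [0.616, 0.788, 0.001, -0.001]
contact_force: [0.7, -0.4, -0.3]
finger_gap: 0.0005
grip_force: 0.0
lever_grip [([243.2, 259.3], 0.83)]
stop_rod [([156.6, 283.8], 0.82)]
portafilter [([81.1, 298.9], 0.95)]
[ 0.7277 -0.3717 -0.3408]
```

View pics/w5.png

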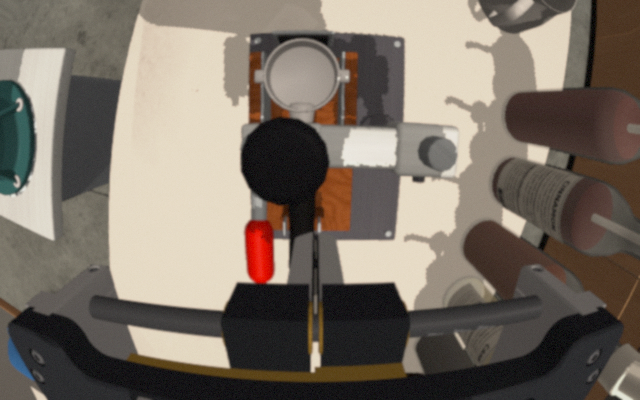

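The wrist view shows the red grip at about (251,260) to the left of the fingers (tips about (235,316)), and the knob at (160,285).

```bash
python3 - <<'E'
from h import *
np.set_printoptions(precision=4,suppress=True)
s=observe();R=Ro.from_quat(s["tool_rot"]).as_matrix();c=calibration("wrist")
for n,q,z in [("grip",(251,260),.196),("gripfar",(222,259),.196),("gripnear",(280,261),.196),("knob",(160,285),.235),("knob",(160,285),.242)]:
    X=atz(c,q,z,True); print(n,X,R.T@(X-s["tool_pos"]))
E
```

```text
grip [0.5336 0.0277 0.196 ] [ 0.0003 -0.0324 -0.0303]
gripfar [0.5298 0.0458 0.196 ] [ 0.0187 -0.0319 -0.0303]
gripnear [0.5375 0.008  0.196 ] [-0.0198 -0.0332 -0.0303]
knob [0.5394 0.0905 0.235 ] [ 0.0599 -0.012  -0.0693]
knob [0.5398 0.0916 0.242 ] [ 0.0609 -0.0114 -0.0763]
```

```bash
python3 -m inch '[[[0,0,0,0,-1.1,0,0],[0,0,0,-0.2,-0.9,0,0],[0,0,0,-0.2,-0.9,0,0],[0,0,0,0.1,-1.0,0,0],[0,0,0,0.1,-1.0,0,0]]]'; python3 -m inch '[[[0,0,0,0.4,-0.95,0,0],[0,0,0,0.4,-0.95,0,0],[0,0,0,0.75,-0.8,0,0],[0,0,0,0.75,-0.8,0,0]]]'; python3 -m inch '[[[0,0,0,0.65,-0.4,0,0],[0,0,0,0.65,-0.4,0,0]]]'
```

```text
clock: 11.28
tool_pos: [0.5175, 0.0221, 0.1663]
tool_rot: [0.618, 0.786, 0.0, 0.001]
contact_force: [2.1, 0.3, 1.2]
finger_gap: 0.0007
grip_force: 1.1
clock: 11.78
tool_pos: [0.4778, 0.0366, 0.1658]
tool_rot: [0.618, 0.786, -0.0, 0.0]
contact_force: [2.2, -0.5, 0.2]
finger_gap: 0.0009
grip_force: 0.9
clock: 12.02
tool_pos: [0.4672, 0.0475, 0.1658]
tool_rot: [0.618, 0.786, -0.0, 0.0]
contact_force: [2.3, -0.6, -0.3]
finger_gap: 0.0004
grip_force: 0.8
```

```bash
python3 - <<'E'
from h import *
np.set_printoptions(precision=4,suppress=True)
s=observe();R=Ro.from_quat(s["tool_rot"]).as_matrix();c=calibration("wrist")
w=read_camera("wrist");cv2.imwrite("pics/w6.png",w)
h=cv2.cvtColor(w,cv2.COLOR_BGR2HSV);m=((h[...,0]<8)|(h[...,0]>172))&(h[...,1]>200)&(h[...,2]>90)
n,l,st,ce=cv2.connectedComponentsWithStats(m.astype(np.uint8))
for i in range(1,n):
    if st[i,4]>60:
        X=atz(c,ce[i][::-1],.194,True);print(st[i],ce[i],X,R.T@(X-s["tool_pos"]))
for n in ["lever_grip","stop_rod"]:
    for b in boxes_of("wrist",n)[:2]: X=atz(c,b["at"],.195 if n[0]=="l" else .24,True);print(n,b["at"],b["confidence"],X)
E
```

```text
[ 275  203   70   34 1775] [310.4203 220.1521] [0.4605 0.0657 0.194 ] [ 0.0193 -0.0022 -0.0282]
lever_grip [213.0, 338.5] 0.76 [0.475  0.0741 0.195 ]
stop_rod [222.2, 479.0] 0.57 [0.534  0.0982 0.24  ]
```

```bash
python3 -m inch '[[[0,0,0,-1,0,0,0],[0,0,0,0,0,-5,0],[0,0,0,0,0,-5,0],[0,0,0,2,4,0,0],[0,0,0,2,4,0,0],[0,0,0,0,0,0,0]]]'
python3 -m inch '[[[0,0,0,0,0,0.5,0],[0,0,0,0,0,0.5,0],[0,0,0,0,0,0.5,0],[0,0,0,0,0,0,0]]]'
python3 - <<'E'
from h import *
np.set_printoptions(precision=4,suppress=True)
s=observe();R=Ro.from_quat(s["tool_rot"]).as_matrix();c=calibration("wrist")
w=read_camera("wrist");cv2.imwrite("pics/w7.png",w)
E
```

```text
clock: 12.92
tool_pos: [0.5394, 0.0959, 0.2636]
tool_rot: [0.617, 0.787, -0.001, -0.002]
contact_force: [-0.2, -0.5, 0.5]
finger_gap: 0.0009
grip_force: 0.0
clock: 13.42
tool_pos: [0.5376, 0.0948, 0.2505]
tool_rot: [0.618, 0.786, -0.0, -0.0]
contact_force: [0.3, -0.1, -1.3]
finger_gap: 0.0005
grip_force: 0.0
```

View pics/w7.png

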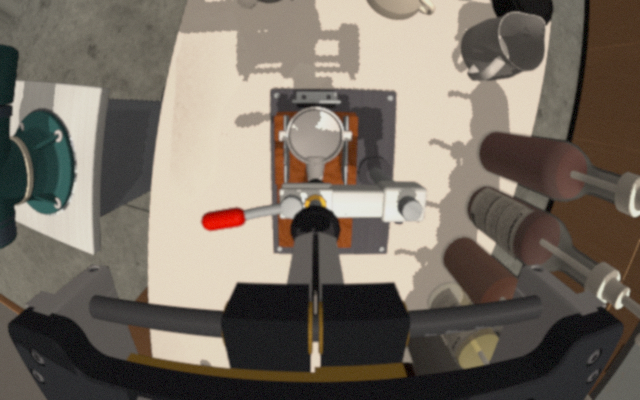

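The lever is open at (217,223), and the fingers are centred over the knob at (225,316). Pressing down now.

```bash
for i in 1; do python3 -m inch '[[[0,0,0,0,0,0.4,0],[0,0,0,0,0,0.3,0]]]' | grep -E 'pos|contact'; python3 -m inch '[[[0,0,0,0,0,0.3,0],[0,0,0,0,0,0.3,0]]]' | grep -E 'pos|contact';python3 -m inch '[[[0,0,0,0,0,0.3,0],[0,0,0,0,0,0.3,0]]]' | grep -E 'pos|contact'; done
```

```text
tool_pos: [0.5383, 0.0952, 0.2437]
contact_force: [0.7, 0.4, -0.6]
tool_pos: [0.5383, 0.0953, 0.2376]
contact_force: [-0.1, 0.1, -0.9]
tool_pos: [0.5383, 0.0952, 0.2316]
contact_force: [1.5, 0.3, -0.2]
```

```bash
python3 -m inch '[[[0,0,0,0,0,0.3,0]]]' | grep -E 'pos|contact'; python3 -m inch '[[[0,0,0,0,0,0.3,0]]]' | grep -E 'pos|contact';python3 -m inch '[[[0,0,0,0,0,0.3,0]]]' | grep -E 'pos|contact'
```

```text
tool_pos: [0.5383, 0.0952, 0.2288]
contact_force: [-0.9, -0.1, 4.0]
tool_pos: [0.5383, 0.0953, 0.227]
contact_force: [-1.6, 0.2, 5.8]
tool_pos: [0.5383, 0.0952, 0.224]
contact_force: [-1.5, -0.3, 4.7]
```

```bash
python3 -m inch '[[[0,0,0,0,0,0.3,0],[0,0,0,0,0,0.3,0]]]' | grep -E 'pos|contact'; python3 -m inch '[[[0,0,0,0,0,0.2,0]]]' | grep -E 'pos|contact';python3 -m inch '[[[0,0,0,0,0,0.1,0]]]' | grep -E 'pos|contact'
```

```text
tool_pos: [0.5383, 0.0952, 0.2178]
contact_force: [-1.9, -0.4, 5.6]
tool_pos: [0.5383, 0.0952, 0.2154]
contact_force: [-1.9, -0.2, 4.6]
tool_pos: [0.5384, 0.0953, 0.2141]
contact_force: [-2.3, 0.2, 4.1]
```

```bash
python3 -m inch '[[[0,0,0,0,0,0.1,0],[0,0,0,0,0,0.1,0]]]' | grep -E 'pos|contact'; python3 -m inch '[[[0,0,0,0,0,0.1,0]]]' | grep -E 'pos|contact';python3 -m inch '[[[0,0,0,0,0,0.1,0]]]' | grep -E 'pos|contact'
```

```text
tool_pos: [0.5383, 0.0952, 0.2119]
contact_force: [-1.5, -0.2, 4.7]
tool_pos: [0.5383, 0.0952, 0.2108]
contact_force: [-1.6, 0.2, 3.8]
tool_pos: [0.5383, 0.0952, 0.2098]
contact_force: [-1.2, -0.9, 4.5]
```

```bash
python3 -m inch '[[[0,0,0,0,0,0.1,0],[0,0,0,0,0,0.1,0]]]' | grep -E 'pos|contact'; python3 -m inch '[[[0,0,0,0,0,0.1,0]]]' | grep -E 'pos|contact';python3 -m inch '[[[0,0,0,0,0,0.1,0]]]' | grep -E 'pos|contact'
```

```text
tool_pos: [0.5383, 0.0952, 0.2078]
contact_force: [-1.2, 0.4, 5.0]
tool_pos: [0.5383, 0.0952, 0.2068]
contact_force: [-1.3, -0.2, 5.1]
tool_pos: [0.5383, 0.0952, 0.2058]
contact_force: [-1.8, -0.4, 4.1]
```

```bash
python3 -m inch '[[[0,0,0,0,0,0.1,0]]]' | grep -E 'pos|contact'; python3 -m inch '[[[0,0,0,0,0,0.1,0]]]' | grep -E 'pos|contact'
```

```text
tool_pos: [0.5383, 0.0952, 0.2049]
contact_force: [-0.8, -0.6, 5.1]
tool_pos: [0.5383, 0.0952, 0.2042]
contact_force: [-1.9, 0.3, 6.6]
```

```bash
python3 -m inch '[[[0,0,0,0,0,0.1,0]]]' | grep -E 'pos|contact'; python3 -m inch '[[[0,0,0,0,0,0,0]]]' | grep -E 'pos|contact'
```

```text
tool_pos: [0.5383, 0.0952, 0.2036]
contact_force: [-2.5, -0.4, 8.0]
tool_pos: [0.5383, 0.0952, 0.2036]
contact_force: [-2.6, 0.1, 6.8]
```

```bash
python3 -m inch '[[[0,0,0,0,0,0.1,0],[0,0,0,0,0,0,0],[0,0,0,0,0,0,0]]]' | grep -E 'pos|contact'; python3 -m inch '[[[0,0,0,0,0,-2,0],[0,0,0,0,0,-3,0],[0,0,0,0.6,-3,0,0],[0,0,0,0.6,-3,0,0],[0,0,0,0.7,-2.8,0,0],[0,0,0,0,0,0,0]]]'
python3 - <<'E'
from h import *
np.set_printoptions(precision=4,suppress=True)
s=observe();R=Ro.from_quat(s["tool_rot"]).as_matrix();c=calibration("wrist")
w=read_camera("wrist");cv2.imwrite("pics/w8.png",w)
h=cv2.cvtColor(w,cv2.COLOR_BGR2HSV);m=((h[...,0]<8)|(h[...,0]>172))&(h[...,1]>200)&(h[...,2]>90)
n,l,st,ce=cv2.connectedComponentsWithStats(m.astype(np.uint8))
for i in range(1,n):
    if st[i,4]>60:
        X=atz(c,ce[i][::-1],.194,True);print(st[i],ce[i],X,R.T@(X-s["tool_pos"]))
P=np.array([.5177,.0918,.19]);print("pivot",R.T@(P-s["tool_pos"]))
E
```

```text
tool_pos: [0.5384, 0.0952, 0.2031]
contact_force: [-1.9, -1.0, 8.3]
clock: 17.73
tool_pos: [0.4473, 0.093, 0.2513]
tool_rot: [0.618, 0.786, -0.0, 0.0]
contact_force: [0.4, 0.4, -0.3]
finger_gap: 0.0003
grip_force: 0.0
[325 228  19  19 155] [336.8065 235.4452] [0.4723 0.0737 0.194 ] [-0.0246  0.0197  0.0573]
pivot [-0.0178  0.0681  0.0613]
```

```bash
python3 -m inch '[[[0,0,0,0,0,4.2,0],[0,0,0,0,0,4.2,0],[0,0,0,-1.0,0.15,0,0],[0,0,0,-0.8,0,0,0],[0,0,0,-0.8,0,0,0],[0,0,0,-0.9,0.2,0,0],[0,0,0,-0.9,0.25,0,0]]]';  python3 -m inch '[[[0,0,0,-0.85,0.5,0,0],[0,0,0,-0.85,0.55,0,0],[0,0,0,-0.65,0.8,0,0],[0,0,0,-0.65,0.8,0,0]]]';  python3 -m inch '[[[0,0,0,-0.3,0.6,0,0],[0,0,0,-0.3,0.6,0,0]]]'
```

```text
clock: 18.65
tool_pos: [0.4658, 0.0511, 0.1695]
tool_rot: [0.618, 0.786, 0.001, 0.001]
contact_force: [-0.1, 2.6, 2.0]
finger_gap: 0.0003
grip_force: 1.4
clock: 19.15
tool_pos: [0.4975, 0.0283, 0.1675]
tool_rot: [0.618, 0.786, -0.001, -0.0]
contact_force: [-2.8, 2.1, 2.7]
finger_gap: 0.0002
grip_force: 1.6
clock: 19.4
tool_pos: [0.5105, 0.0253, 0.1673]
tool_rot: [0.618, 0.786, -0.001, -0.0]
contact_force: [-2.8, 2.2, 1.3]
finger_gap: 0.0005
grip_force: 1.4
```

Now press on to the locked stop.

```bash
python3 -m inch '[[[0,0,0,0,0.3,0,0],[0,0,0,0,0.2,0,0]]]' | grep -E 'pos|contact'; python3 -m inch '[[[0,0,0,0,0.2,0,0]]]' | grep -E 'pos|contact';python3 -m inch '[[[0,0,0,0,0.2,0,0]]]' | grep -E 'pos|contact'
```

```text
tool_pos: [0.5119, 0.0253, 0.1672]
contact_force: [-12.4, -2.6, 4.9]
tool_pos: [0.512, 0.0253, 0.1672]
contact_force: [-16.9, -4.7, 6.7]
tool_pos: [0.5121, 0.0253, 0.1671]
contact_force: [-21.8, -5.4, 8.2]
```

```bash
python3 -m inch '[[[0,0,0,0,-2,0,0],[0,0,0,0,-2,0,0],[0,0,0,0,0,-4,0],[0,0,0,-4,0,-4,0],[0,0,0,-4,0,0,0],[0,0,0,0,0,0,0]]]'
python3 - <<'E'
from h import *
w=read_camera("wrist");sd=read_camera("side")
o=np.zeros((400,800,3),np.uint8);o[:,:400]=cv2.resize(w[0:260,240:500],(400,400))
o[:,400:]=cv2.resize(sd[145:245,285:385],(400,400),interpolation=cv2.INTER_CUBIC)
cv2.imwrite("pics/c9.png",o)
E
```

```text
clock: 20.65
tool_pos: [0.5003, -0.0621, 0.2479]
tool_rot: [0.62, 0.785, -0.0, 0.001]
contact_force: [0.1, -0.0, 0.3]
finger_gap: 0.0005
grip_force: 0.0
```

View pics/c9.png

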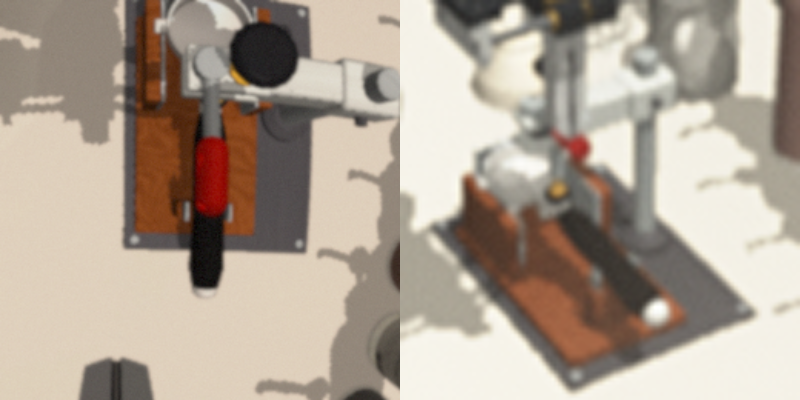

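The lever is back at its locked end, with its grip at (175,212) pointing to press -y. The foot is down on the neck, the portafilter is home with its white end at (312,655), and the robot is clear.

```bash
python3 -c "
from station import *
print(finish_job())"
```

```text
the job is handed in; nothing more can be done
None
```

I handed the job in at about 21 s: the portafilter is home against the end stop, the depth stop's foot was set on its neck with an estimated 3 to 4 N, the lever is locked at its stop, and the robot is clear. No verdict came back.

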